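# Shift the feed lever through its H-gate

### The job

Change the feed of the small grey lead-forming machine: with the fingers closed, push its black-knobbed lever along the H-shaped gate, out of the near left-hand slot, across the middle channel and fully home into the slot marked by the green disc, then back away. Only push the knob with the outside of the fingers: do not take it between them and do not force it against the gate, and leave the tools and parts around the machine where they are.

Things in the scene. Friction and masses are not known exactly. Their poses are not given: they have to be found in the camera images.
- feeder: The machine, bolted down: grey gearbox 120x120 mm, 75 mm high, with an aluminium gate plate on top; foot 200x140 mm; behind the gate a feed head, 92 mm high, to x = 120 mm. Origin on the bench surface under the centre of the H-gate; x runs along the gate's rails away from the operator, y to the left, z up; it stands turned by up to 0.4 rad.
- gate (a point): Centre of the H-gate, on the plate's top, 75 mm above the bench; axes as the machine's. Two rails along x, at y = +17 (left) and -17 mm (right), open from x = -27 to +27 mm, joined by a channel along y at x = 0; all 14 mm wide. The 20 mm wide tongues between the rails have round ends and stop the 11 mm lever stick.
- knob (a point): Centre of the lever's black ball knob, 30 mm across, on a steel stick 130 mm from its pivot, which lies 65 mm under the gate's centre. Knob height 140 mm over the bench upright, about 130 mm in a slot end, then 37 mm to +x or -x and 33 mm to the side of the gate's centre. z points up the stick. It needs about 2 N at the knob; no spring, it stays where it is left.
- crosswise (a joint): Lean of the lever along the middle channel, rad: -0.265 in the left rail (where it starts), 0 upright, +0.265 in the right rail.
- lengthwise (a joint): Lean of the lever along the rails, rad: +0.30 fully home at the far (+x of the machine) end, 0 level with the middle channel (free to cross within about 0.02), -0.30 fully home at the near end. It starts in the near end of the left rail, at -0.30 to -0.10.
- green_disc: Green disc, 16 mm across, 3 mm thick, fixed on the gate plate 13 mm past the end of one of the two right-hand slots (far or near: it changes); it marks the slot wanted. Origin at its underside centre, 75 mm above the bench.
- orange_disc: Orange disc of the same size at the end of the other right-hand slot (not wanted). The two left-hand ends carry white discs.
- pliers: blue-handled snipe-nose pliers, 152x54x12 mm, lying flat at the machine's right side; loose, not to be disturbed; origin at its underside
- solder_spool: green-flanged spool of solder wire, 78x103x45 mm, standing in front of the machine to the right; loose, not to be disturbed; origin at its underside
- driver_b: red-handled screwdriver, 142x19x18 mm, lying crosswise in front of the machine; loose, not to be disturbed; origin at its underside
- parts_dish_1: round blue parts dish, 76 mm across, 22 mm high, at the machine's left side; loose, not to be disturbed; origin at its underside
- transformer: small mains transformer, 30x56x30 mm, at the machine's left side near its feed head; loose, not to be disturbed; origin at its underside

How it is judged:
At the end, for the whole second after the job is handed in: The lever rests in the right-hand rail (crosswise over 0.20 rad) at the green disc's end, within 0.05 rad (about 6 mm at the knob) of the slot's end (value of joint crosswise above 0.2 rad and ((x of green_disc in the frame of feeder above 0 m and value of joint lengthwise above 0.25 rad) or (x of green_disc in the frame of feeder below 0 m and value of joint lengthwise below -0.25 rad)) and velocity of joint crosswise between -0.05 and 0.05 rad/s and velocity of joint lengthwise between -0.05 and 0.05 rad/s); the robot touches nothing.
It fails at once if the knob is taken between the fingers (the grasp point is within 10 mm of the lever's axis at the knob) (x of the grasp point in the frame of knob between -0.01 and 0.01 m and y of the grasp point in the frame of knob between -0.01 and 0.01 m and z of the grasp point in the frame of knob between -0.035 and 0.026 m).
It fails at once if the lever is forced: the fingers press on it with more than 40 N (contact force between the fingers and lengthwise above 40 N).
It fails at once if a tool or part around the machine is moved by more than 15 mm (distance of any of pliers, solder_spool, driver_b, parts_dish_1, transformer from where it was at the start of the episode above 0.015 m).
It also fails if it takes over 45 s, if anything falls off the work surface, if the arm or the gripper's body presses on something with over 40 N, if the wrist force passes 120 N, or if a joint passes its speed limit or range.

### The arm

A 7-joint arm with a two-finger parallel gripper is mounted at the origin on the work surface; the furniture and walls round the work are solid. World frame = base frame: x ahead of the robot, y to its left, z up, the work surface at z = 0. Lengths are in m, angles in rad, forces in N, time in s.
With the tool pointing down it reaches from about 0.425 to 0.925 m from the base axis. Payload 6.8 kg.
Tool frame: the origin (TCP) lies on the centre line of the jaws, within the pads' length; the fingertips stand 17 mm ahead of it and the grasp point (between the pads) lies 2 mm behind it; z points along the fingers, x is the direction in which the jaws open and shut, and the axes are right-handed (so a half turn about z gives the same grasp; the last joint's range is limited). The gripper opens to 85 mm and grips with 20 to 120 N. Pads are 22 mm wide; open, the fingers measure 114 mm over their backs; the gripper's body (76 mm by 85 mm) begins 54 mm behind the grasp point. The pads swing forward as they close: fully open they stand 13 mm farther back than shut.
Start: joints at [1.169, 0.477, 0.022, 1.555, -0.011, 1.109, -0.083], TCP at [0.195, -0.646, 0.248] pointing down, gripper open.
Joint ranges: [-2.96, 2.96], [-0.34, 2.1], [-1.41, 1.46], [0.24, 2.44], [-1.37, 4.51], [0.17, 1.92], [-2.96, 2.96]. Speed limits (rad/s): [2.39, 2.39, 3.14, 3.14, 3.14, 3.14, 3.14].

### API

Orientations are given as a rotation vector (axis times angle).
In Python, from bench import r gives the robot as it stands.
- The arm moves only by the tool arm_command, never from a script. Its argument "increments" is a list of rows, each a list of 3 entries, a list of its own where there are three numbers: the shift along the world's x, y, z in m, then the turn, a rotation vector about the world's x, y, z in rad, then the opening in per cent of the stroke, from 0 (shut) to 100 (fully open). A call has 1 to 10 rows; each row is the pose to reach, as a shift and turn from the pose commanded when the call began; what a row does not reach only later rows make up. A row lasts 1/10 s, in which the tool goes at most 50 mm and 8.59 degrees, less where a joint would pass 70% of its speed; a pose out of reach is approached as far as the arm can. A call with a gripper value outside its range is refused whole. The fingers move at their own pace and stop on an object; "newtons" is the grip in N (left out, the last holds). Time passes only in rows, so rows that repeat a pose let the fingers close. It gives the time, the measured TCP pose, the force and the opening at its end, in the units of the state.
- r.get_obs(): the state, without advancing time (a new reading comes with each control period).
- r.grab_frame(name): name is "side" or "top" or "wrist"; returns the picture (400x640x3 uint8, blue, green, red); there is no depth.
- r.camera_model(name): a dict with "camera_matrix" (3x3 intrinsics, pixels), "D" ([k1, k2, p1, p2, k3] as OpenCV has them; the pictures are not rectified), "camera_from_world" (4x4, takes a point from world to camera coordinates). Camera axes: x right, y down, z forward; pixel columns grow to the right and rows downward; lengths in m; the calibration is good to about 2 mm. A picture is of the moment at which its call begins: read the wrist's pose just before it. camera_model takes no time and is no camera call; for the wrist camera it gives the pose at the moment of the call.
- r.hand_in(): hands the job in, once; it reports no verdict.
The state is a dict: "clock": time; "joints": joint angles; "qvel": joint speeds; "tau": joint torques, N m; "tcp_pos": TCP position; "orientation": TCP orientation; "contact_force": force on the tool from outside, world axes, zero at the start; "moment": the same for the moment, N m; "grip_width": finger opening in m.
Only numpy, scipy, OpenCV 4.12 (cv2) and the standard library are available. Lean on these libraries where they do the work, as an engineer would, in place of code of your own. Each camera call takes 0.05 s, during which the arm holds its last target. There are 200 camera calls.

## Working session

There is one attempt and no reset: what is moved stays moved. The work goes in short steps, Python scripts to look and compute and a tool call to move; the robot and the scene stay as the last step left them, time stands still between calls to the robot, and variables do not carry over. Pictures are saved under pics/ and viewed, about 8 in all and at most 12, crops included, and the job is handed in when it is done.

Besides the shell and the picture viewer there is one more tool, called after "Call:" as a command line: name --argument value ..., lists and objects as JSON in quotes. arm_command: Moves the arm, as the interface text tells. Its arguments: {"type":"object","properties":{"increments":{"type":"array","items":{"type":"array"}},"newtons":{"type":"number"}},"required":["increments"]}

```bash
mkdir -p pics
python3 - <<'E'
from bench import r
import cv2
for n in("top","side"):
    cv2.imwrite(f"pics/{n}0.png",r.grab_frame(n)); m=r.camera_model(n); print(n,m["camera_matrix"],m["D"],m["camera_from_world"])
o=r.get_obs();print(o)
E
```

```text
top [[500.8324694    0.         315.64964524]
 [  0.         500.8324694  199.72673041]
 [  0.           0.           1.        ]] [-0.09747004  0.          0.          0.          0.        ] [[ 0.05105721 -0.99869411 -0.0017991   0.0296313 ]
 [-0.9777207  -0.04961754 -0.20396161  0.52720296]
 [ 0.20360599  0.01217272 -0.97897723  0.9209568 ]
 [ 0.          0.          0.          1.        ]]
side [[443.70325562   0.         321.36503665]
 [  0.         443.70325562 194.29638971]
 [  0.           0.           1.        ]] [-0.12842903  0.          0.          0.          0.        ] [[-0.7385006   0.67408956  0.01483683  0.32985082]
 [ 0.48510011  0.54647841 -0.68267066 -0.22117945]
 [-0.46828917 -0.49695534 -0.73057555  1.28115066]
 [ 0.          0.          0.          1.        ]]
{'clock': 0.1, 'joints': array([ 1.16891497,  0.47772124,  0.02238339,  1.55634157, -0.01150416,
        1.10927708, -0.08312648]), 'qvel': array([-0.00079515, -0.00108454, -0.00039656, -0.0048156 ,  0.00190023,
       -0.00012191, -0.00039269]), 'tau': array([ 4.90635139e-03, -5.97755992e+01,  1.61393467e+00, -2.81950861e+01,
        1.28806583e-02,  5.03726013e-03, -5.71667010e-05]), 'tcp_pos': array([ 0.19528874, -0.64561696,  0.24742579]), 'orientation': array([-2.52192673e+00,  1.87192770e+00,  2.15798334e-03]), 'contact_force': array([ 0.0958798 , -0.3023719 , -0.23263122]), 'moment': array([ 0.04741678, -0.00667636,  0.00637389]), 'grip_width': 0.08532197290029755}
```

View pics/top0.png

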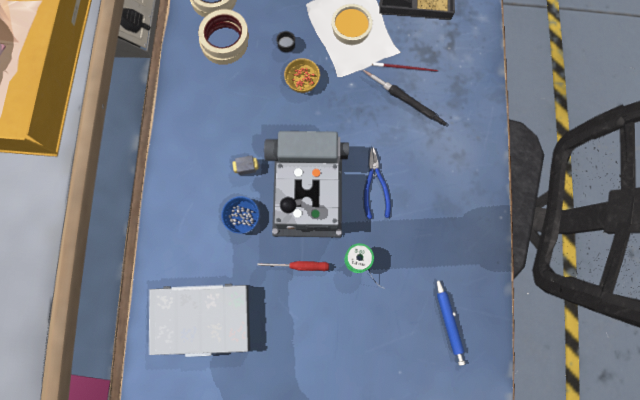

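View pics/side0.png

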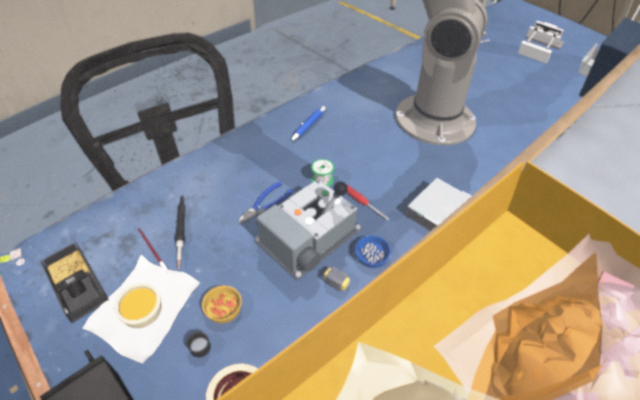

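The top view shows the knob at about (289,205), white discs at (298,172) and (298,213), orange at (316,172), and green at (316,214). Green is therefore the near right slot. The side view agrees. Next I'll measure.

```bash
cat > h.py <<'E'
from bench import r
import cv2, numpy as np
def ray(n,uv,m=None):
    m=m or r.camera_model(n)
    p=cv2.undistortPoints(np.array([[uv]],float),m["camera_matrix"],m["D"])[0,0]
    T=m["camera_from_world"];R=T[:3,:3]
    return -R.T@T[:3,3], R.T@np.array([*p,1])
def onz(n,uv,z,m=None):
    c,d=ray(n,uv,m); return c+d*(z-c[2])/d[2]
def blobs(mask,amin=10):
    k,l,s,c=cv2.connectedComponentsWithStats(mask.astype(np.uint8))
    return [(c[i].round(1),s[i,4]) for i in range(1,k) if s[i,4]>=amin]
E
python3 - <<'E'
from h import *
im=cv2.imread("pics/top0.png");x0,y0=260,120
c=im[y0:245,x0:355]
hsv=cv2.cvtColor(c,cv2.COLOR_BGR2HSV);H,S,V=[hsv[...,i].astype(int) for i in range(3)]
for nm,mk in dict(green=(H>45)&(H<85)&(S>110),orange=(H<20)&(S>150),white=(V>215)&(S<40),black=(V<50)).items():
    for ct,a in blobs(mk,6):
        print(nm,ct+[x0,y0],a,onz("top",ct+[x0,y0],.132 if nm=="black" else .078).round(4))
cv2.imwrite("pics/c1.png",cv2.resize(c,None,fx=5,fy=5,interpolation=cv2.INTER_CUBIC)[:600])
E
```

```text
green [315.  213.3] 40 [0.4939 0.056  0.078 ]
orange [315.8 172.5] 36 [0.5735 0.0586 0.078 ]
white [297.6 171.6] 54 [0.5735 0.0936 0.078 ]
white [296.8 213.1] 57 [0.4925 0.0904 0.078 ]
black [343.8 156.5] 28 [0.5919 0.0083 0.132 ]
black [301.7 196.1] 519 [0.5142 0.0808 0.132 ]
black [310.  228.9] 12 [0.4557 0.0627 0.132 ]
black [324.5 228.6] 17 [0.4576 0.0372 0.132 ]
black [304.  230.2] 6 [0.4529 0.0732 0.132 ]
```

View pics/c1.png

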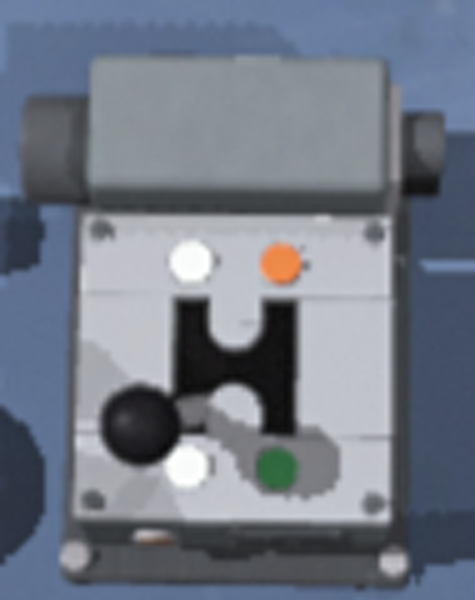

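The crop matches: black knob over the near-left rail at about (288,205), green disc near right at (315,213). The H-gate centre works out at about (0.533, 0.075) with a yaw of about 0.034. The plan is to push +x, then −y, then −x. First I'll bring the arm over with the fingers closed, going round the base.

Call:
arm_command --increments '[[[0.22,0.3,0],[0,0,-0.26],0],[[0.22,0.3,0],[0,0,-0.26],0],[[0.22,0.3,0],[0,0,-0.26],0],[[0.22,0.3,0],[0,0,-0.26],0],[[0.22,0.3,0],[0,0,-0.26],0],[[0.22,0.3,0],[0,0,-0.26],0],[[0.22,0.3,0],[0,0,-0.26],0],[[0.22,0.3,0],[0,0,-0.26],0],[[0.22,0.3,0],[0,0,-0.26],0]]' --newtons 20

```text
clock: 1.0
tcp_pos: [0.4182, -0.3419, 0.2481]
orientation: [-2.266, 2.174, 0.001]
contact_force: [0.5, -1.1, -0.5]
grip_width: 0.0001
```

Call:
arm_command --increments '[[[0.02,0.45,0],[0,0,0],0],[[0.02,0.45,0],[0,0,0],0],[[0.02,0.45,0],[0,0,0],0],[[0.02,0.45,0],[0,0,0],0],[[0.02,0.45,0],[0,0,0],0],[[0.02,0.45,0],[0,0,0],0],[[0.02,0.45,0],[0,0,0],0],[[0.02,0.45,0],[0,0,0],0],[[0.02,0.45,0],[0,0,0],0],[[0.02,0.45,0],[0,0,0],0]]'

```text
clock: 2.0
tcp_pos: [0.4355, 0.1098, 0.2488]
orientation: [-2.266, 2.172, 0.002]
contact_force: [0.4, -0.4, 0.1]
grip_width: -0.0003
```

Run:
```python
from h import *
from scipy.spatial.transform import Rotation as R
o=r.get_obs();print(o["clock"],o["tcp_pos"],o["orientation"],R.from_rotvec(o["orientation"]).as_matrix().round(3),o["contact_force"],o["grip_width"])
print("knob",onz("top",(288,205),.132))
m=r.camera_model("wrist");im=r.grab_frame("wrist");cv2.imwrite("pics/w1.png",im);np.save("w1.npy",m,allow_pickle=True)
```

```text
2.0 [0.43549138 0.1098209  0.24878166] [-2.26564913e+00  2.17198906e+00  1.88923545e-03] [[ 0.042 -0.999  0.001]
 [-0.999 -0.042  0.003]
 [-0.003 -0.001 -1.   ]] [ 0.43450475 -0.36357859  0.11261553] -0.0002832831438857474
knob [0.49675637 0.10427152 0.132     ]
```

View pics/w1.png

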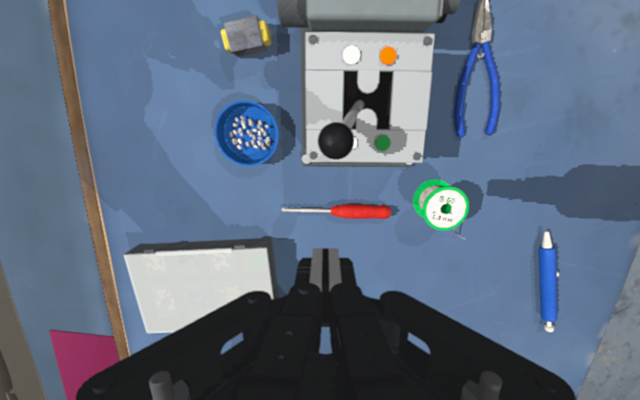

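The wrist view shows the knob at about (335,140), green at (382,142), orange at (388,55) and white at (351,55). I'll triangulate these as a check.

Run:
```python
from h import *
m=np.load("w1.npy",allow_pickle=True).item()
im=cv2.imread("pics/w1.png");hsv=cv2.cvtColor(im,cv2.COLOR_BGR2HSV).astype(int);H,S,V=hsv[...,0],hsv[...,1],hsv[...,2]
box=np.zeros(H.shape,bool);box[35:160,310:425]=1
P={}
for nm,mk in dict(green=(H>45)&(H<85)&(S>110),orange=(H<20)&(S>150),white=(V>225)&(S<30)).items():
    for ct,a in blobs(mk&box,25): P.setdefault(nm,onz("wrist",ct,.078,m)[:2]); print(nm,ct,a,onz("wrist",ct,.078,m).round(4))
g,o,w=P["green"],P["orange"],P["white"]
d=o-g;yaw=np.arctan2(d[1],d[0]);c=(g+w)/2;print("len",np.hypot(*d),"yaw",yaw,"centre",c)
k=((V<60)&box).astype(np.uint8);k=cv2.morphologyEx(k,cv2.MORPH_OPEN,np.ones((15,15)));b=blobs(k)
print(b)
A,a=ray("wrist",b[-1][0],m);B,bb=ray("top",(288,205))
t=np.linalg.lstsq(np.c_[a,-bb],B-A,rcond=None)[0];k3=(A+a*t[0]+B+bb*t[1])/2;print("knob",k3,np.linalg.norm(A+a*t[0]-B-bb*t[1]))
for C,y in((c,yaw),(np.array([.5333,.0747]),.034)):
    Rm=np.array([[np.cos(y),-np.sin(y)],[np.sin(y),np.cos(y)]]);print("knob in machine",Rm.T@(k3[:2]-C))
```

```text
green [382.3 142.4] 170 [0.4927 0.0541 0.078 ]
orange [387.7  55.2] 227 [0.572  0.0566 0.078 ]
white [350.8  54.2] 256 [0.5713 0.0908 0.078 ]
white [354.7 142.7] 27 [0.4912 0.0816 0.078 ]
len 0.07939830896295175 yaw 0.03182552027914292 centre [0.53200555 0.07244924]
[(array([380.2, 100.5]), np.int32(367)), (array([341.2, 139.4]), np.int32(516))]
knob [0.49648143 0.10122528 0.13971096] 0.005602212842482647
knob in machine [-0.03459047  0.02989185]
knob in machine [-0.0358956   0.02776154]
```

Call:
arm_command --increments '[[[0.003,0,-0.04],[0,0,0],0],[[0.003,0,-0.08],[0,0,0],0],[[0.003,0,-0.116],[0,0,0],0],[[0.003,0,-0.116],[0,0,0],0],[[0.003,0,-0.116],[0,0,0],0]]'

```text
clock: 2.55
tcp_pos: [0.4385, 0.1025, 0.1325]
orientation: [2.255, -2.185, -0.001]
contact_force: [-1.2, 0.1, 0.6]
grip_width: 0.0
```

Call:
arm_command --increments '[[[0.012,0,0],[0,0,0],0],[[0.022,0.001,0],[0,0,0],0],[[0.028,0.001,0],[0,0,0],0],[[0.034,0.001,0],[0,0,0],0],[[0.04,0.002,0],[0,0,0],0],[[0.046,0.002,0],[0,0,0],0],[[0.052,0.002,0],[0,0,0],0],[[0.057,0.002,0],[0,0,0],0],[[0.06,0.002,0],[0,0,0],0],[[0.06,0.002,0],[0,0,0],0]]'

```text
clock: 3.55
tcp_pos: [0.499, 0.106, 0.1323]
orientation: [-2.258, 2.183, -0.0]
contact_force: [-0.6, 0.3, 0.4]
grip_width: -0.0002
```

Run:
```python
from h import *
o=r.get_obs();print(o["clock"],o["tcp_pos"],o["contact_force"])
a=r.grab_frame("wrist")[0:300,200:500];b=r.grab_frame("top");cv2.imwrite("pics/top2.png",b)
b=b[130:250,250:370]
cv2.imwrite("pics/c2.png",np.hstack([cv2.resize(a,(390,390)),cv2.resize(b,(390,390),interpolation=cv2.INTER_CUBIC)]))
```

```text
3.55 [0.49898835 0.10599508 0.13226982] [-0.59262446  0.30175864  0.37019733]
```

View pics/c2.png

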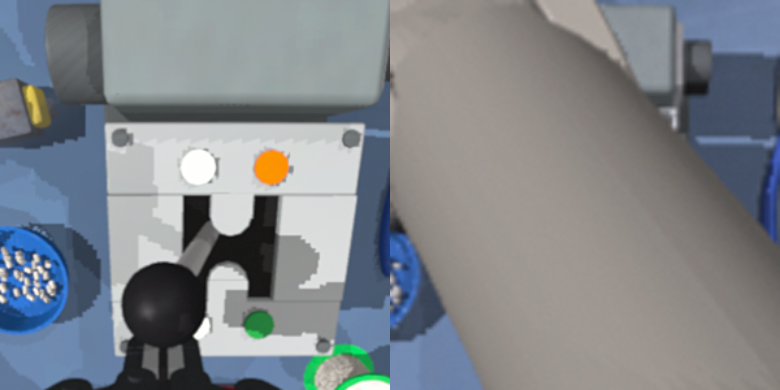

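The top camera is blocked by the arm. The wrist crop shows the knob against the fingertips and the stick entering the gate close to the channel. I'll measure the knob from the wrist view.

```bash
cat >> h.py <<'E'
C=np.array([.5325,.0735]);Y=.033
def mach(p):
    c,s=np.cos(Y),np.sin(Y);return np.array([[c,s],[-s,c]])@(np.asarray(p)[:2]-C)
def wr(name):
    m=r.camera_model("wrist");im=r.grab_frame("wrist");cv2.imwrite(f"pics/{name}.png",im)
    hsv=cv2.cvtColor(im,cv2.COLOR_BGR2HSV).astype(int);H,S,V=hsv[...,0],hsv[...,1],hsv[...,2]
    box=np.zeros(H.shape,bool);box[60:300,250:460]=1
    for nm,mk,z in(("green",(H>45)&(H<85)&(S>110),.078),("orange",(H<20)&(S>150),.078),("white",(V>225)&(S<30),.078)):
        for ct,a in blobs(mk&box,60): print(nm,ct,a,mach(onz("wrist",ct,z,m)).round(4))
    g=cv2.medianBlur(cv2.cvtColor(im,cv2.COLOR_BGR2GRAY),5)
    c=cv2.HoughCircles(g[60:300,250:460],cv2.HOUGH_GRADIENT,1.5,30,param1=80,param2=18,minRadius=20,maxRadius=50)
    if c is not None:
        for x,y,rad in c[0][:5]:
            u=(x+250,y+60); 
            if g[int(u[1]),int(u[0])]<70: print("knob",u,rad,mach(onz("wrist",u,.135,m)).round(4))
    o=r.get_obs();print("tcp",o["clock"],mach(o["tcp_pos"]).round(4),o["tcp_pos"],o["contact_force"].round(1))
    return m,im
E
python3 - <<'E'
from h import *
m,im=wr("w2")
print(mach(onz("wrist",(325.4,234.6),.135,m)))
E
```

```text
green [398.6 249. ] 358 [-0.04   -0.0176]
green [441.8 283.7] 286 [-0.0671 -0.0506]
orange [408.4 127.8] 524 [ 0.0394 -0.0177]
white [351.7 127.6] 577 [0.0394 0.0164]
white [355.6 253.2] 106 [-0.0431  0.0115]
knob (np.float32(325.75), np.float32(233.25)) 32.6 [-0.0054  0.032 ]
tcp 3.7 [-0.0327  0.0334] [0.49867502 0.10582902 0.13230167] [-1.  -0.8  0.3]
[-0.00605605  0.03218033]
```

Call:
arm_command --increments '[[[0.003,0,0],[0,0,0],0],[[0.006,0,0],[0,0,0],0],[[0.006,0,0],[0,0,0],0],[[0.006,0,0],[0,0,0],0]]'

```text
clock: 4.1
tcp_pos: [0.5046, 0.1059, 0.1323]
orientation: [-2.258, 2.184, -0.0]
contact_force: [-1.2, 0.6, 0.7]
grip_width: -0.0
```

Run:
```python
from h import *
wr("w3")
```

```text
green [397.7 256.8] 350 [-0.04   -0.0177]
green [438.4 289.4] 179 [-0.0658 -0.0489]
orange [407.2 137.7] 508 [ 0.0395 -0.0176]
white [351.2 137.8] 564 [0.0394 0.0163]
white [355.1 258. ] 121 [-0.0408  0.0115]
knob (np.float32(325.75), np.float32(233.25)) 32.6 [0.0005 0.0318]
tcp 4.15 [-0.0268  0.0333] [0.5046539  0.10587597 0.13232573] [-1.2  0.3  0.3]
```

Call:
arm_command --increments '[[[-0.02,0,0],[0,0,0],0],[[-0.02,0,0],[0,0,0],0],[[-0.02,0.045,0],[0,0,0],0],[[-0.02,0.045,0],[0,0,0],0],[[0.025,0.046,0],[0,0,0],0],[[0.025,0.046,0],[0,0,0],0],[[0.025,0.046,0],[0,0,0],0]]'

```text
clock: 4.85
tcp_pos: [0.5308, 0.1518, 0.1322]
orientation: [-2.257, 2.184, -0.0]
contact_force: [-0.7, -0.1, -0.2]
grip_width: 0.0001
```

Run:
```python
from h import *
wr("w4")
```

```text
green [455.  291.1] 158 [-0.0397 -0.0159]
white [421.1 182.8] 484 [0.0393 0.0164]
knob (np.float32(415.75), np.float32(291.75)) 35.9 [-0.0026  0.0329]
tcp 4.9 [-0.0002  0.0784] [0.52970549 0.15181792 0.13208658] [-0.   0.5 -0.9]
```

Knob is still near the channel line (that circle was cut off by the crop). Pushing across.

Call:
arm_command --increments '[[[0,-0.01,0],[0,0,0],0],[[0.001,-0.017,0],[0,0,0],0],[[0.001,-0.024,0],[0,0,0],0],[[0.001,-0.031,0],[0,0,0],0],[[0.001,-0.038,0],[0,0,0],0],[[0.001,-0.045,0],[0,0,0],0],[[0.002,-0.05,0],[0,0,0],0],[[0.002,-0.05,0],[0,0,0],0]]'

```text
clock: 5.7
tcp_pos: [0.5314, 0.1004, 0.1321]
orientation: [2.256, -2.185, 0.0]
contact_force: [0.0, -0.4, 0.4]
grip_width: -0.0001
```

```bash
sed -i 's/box\[60:300/box[60:330/;s/g\[60:300/g[60:330/' h.py
python3 - <<'E'
from h import *
wr("w5")
E
```

```text
green [451.1 296.3] 134 [-0.0453 -0.0652]
orange [393.8 180.3] 454 [ 0.0397 -0.0177]
white [340.  180.7] 478 [0.0395 0.0162]
knob (np.float32(378.25), np.float32(299.25)) 44.15 [-0.0078 -0.0003]
tcp 5.75 [-0.0003  0.0273] [0.53128176 0.10079981 0.13198837] [ 0.5 -1.2  0.1]
```

View pics/w5.png

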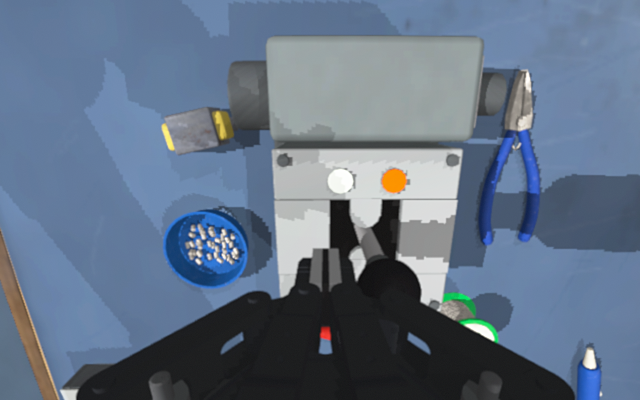

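The knob is now about mid-channel at (390,289), right of the fingers, with the stick going into the channel. The solder spool and pliers haven't moved, and the forces are small. I'll keep pushing.

Call:
arm_command --increments '[[[0,-0.006,0],[0,0,0],0],[[0,-0.012,0],[0,0,0],0],[[0.001,-0.018,0],[0,0,0],0],[[0.001,-0.022,0],[0,0,0],0],[[0.001,-0.022,0],[0,0,0],0]]'

```text
clock: 6.25
tcp_pos: [0.5323, 0.0787, 0.1321]
orientation: [2.257, -2.184, 0.0]
contact_force: [0.2, 1.3, 0.6]
grip_width: -0.0002
```

Run:
```python
from h import *
m,im=wr("w6")
cv2.imwrite("pics/c6.png",im[130:350,260:500])
for u in((390,289),):print(mach(onz("wrist",u,.135,m)))
```

```text
green [438.5 301.4] 374 [-0.0492 -0.0782]
orange [359.6 180.8] 450 [ 0.0397 -0.0178]
white [305.2 181.2] 464 [0.0395 0.0164]
knob (np.float32(385.75), np.float32(288.75)) 32.45 [-0.0017 -0.0254]
knob (np.float32(306.25), np.float32(203.25)) 42.35 [0.0416 0.0123]
tcp 6.3 [0.0001 0.0056] [0.53241094 0.07908025 0.13214854] [-0.3 -0.1 -0.6]
[-0.00181089 -0.0274714 ]
```

View pics/c6.png

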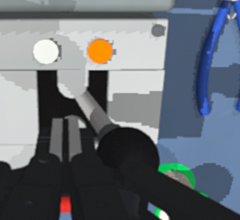

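Knob is at about (388,289) in full-image pixels, roughly y = −26 mm. It needs about 7 mm more.

Call:
arm_command --increments '[[[0,-0.003,0],[0,0,0],0],[[0,-0.006,0],[0,0,0],0],[[0,-0.0075,0],[0,0,0],0],[[0,-0.0075,0],[0,0,0],0]]'

```text
clock: 6.7
tcp_pos: [0.5325, 0.0722, 0.1323]
orientation: [2.258, -2.184, 0.0]
contact_force: [-0.7, -0.4, -1.0]
grip_width: 0.0
```

Run:
```python
from h import *
m,im=wr("w7")
```

```text
green [433.7 301. ] 326 [-0.0488 -0.0813]
orange [349.4 180.8] 451 [ 0.0396 -0.0179]
white [295.  181.1] 464 [0.0394 0.0164]
knob (np.float32(376.75), np.float32(294.75)) 42.5 [-0.0052 -0.0278]
tcp 6.75 [-0.     -0.0013] [0.53251535 0.07218374 0.13230103] [ 0.3  0.1 -1.1]
```

Call:
arm_command --increments '[[[0,0.02,0],[0,0,0],0],[[0.01,0.02,0],[0,0,0],0],[[-0.03,0.03,0],[0,0,0],0],[[-0.03,0.03,0],[0,0,0],0],[[-0.03,0.03,0],[0,0,0],0]]'

```text
clock: 7.25
tcp_pos: [0.5025, 0.102, 0.1324]
orientation: [2.259, -2.182, 0.001]
contact_force: [-0.0, -0.3, -0.4]
grip_width: 0.0002
```

Run:
```python
from h import *
m,im=wr("w8")
cv2.imwrite("pics/c8.png",im[90:330,240:500])
```

```text
green [392.3 253.7] 349 [-0.04   -0.0177]
green [454.6 271.5] 81 [-0.0539 -0.0626]
green [440.2 297.7] 440 [-0.0751 -0.055 ]
orange [401.2 134. ] 514 [ 0.0394 -0.0176]
white [344.7 133.8] 546 [0.0394 0.0165]
white [345.6 251.6] 216 [-0.0383  0.0143]
white [456.  313.4] 106 [-0.0888 -0.0686]
knob (np.float32(456.25), np.float32(228.75)) 33.65 [ 0.0003 -0.0315]
tcp 7.3 [-0.0282  0.0293] [0.50333703 0.10188725 0.13259515] [ 0.2 -0.1  0.3]
```

View pics/c8.png

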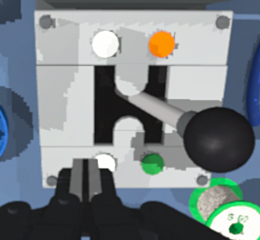

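The knob is at about (459,228), lined up with the right rail on the channel line (0, −33 mm). Next I'll go round to the far side.

Call:
arm_command --increments '[[[0.04,0.002,0],[0,0,0],0],[[0.073,0.002,0],[0,0,0],0],[[0.073,0.002,0],[0,0,0],0],[[0.075,-0.03,0],[0,0,0],0],[[0.075,-0.06,0],[0,0,0],0],[[0.075,-0.06,0],[0,0,0],0],[[0.075,-0.06,0],[0,0,0],0]]'

```text
clock: 8.0
tcp_pos: [0.5778, 0.041, 0.1323]
orientation: [2.256, -2.187, 0.001]
contact_force: [0.2, 0.5, 0.4]
grip_width: 0.0
```

Call:
arm_command --increments '[[[-0.01,0,0],[0,0,0],0],[[-0.016,-0.001,0],[0,0,0],0],[[-0.022,-0.001,0],[0,0,0],0],[[-0.028,-0.001,0],[0,0,0],0],[[-0.034,-0.001,0],[0,0,0],0],[[-0.039,-0.001,0],[0,0,0],0],[[-0.044,-0.001,0],[0,0,0],0],[[-0.047,-0.002,0],[0,0,0],0],[[-0.047,-0.002,0],[0,0,0],0]]'

```text
clock: 8.9
tcp_pos: [0.5298, 0.0404, 0.1321]
orientation: [2.258, -2.183, -0.001]
contact_force: [0.8, 1.2, -0.6]
grip_width: 0.0
```

Run:
```python
from h import *
m,im=wr("w9")
t=r.grab_frame("side")
cv2.imwrite("pics/c9.png",np.hstack([cv2.resize(im,(480,300)),cv2.resize(t[150:290,230:380],(320,300))]))
```

```text
orange [299.2 175. ] 457 [ 0.0396 -0.0181]
white [455.  76.] 64 [ 0.0973 -0.1088]
white [252.5 175.9] 115 [0.0391 0.0112]
white [256.7 284.5] 184 [-0.0386  0.014 ]
knob (np.float32(301.75), np.float32(263.25)) 39.2 [ 0.0084 -0.0232]
tcp 8.95 [-0.0036 -0.033 ] [0.52999161 0.04035816 0.13212198] [ 0.1 -0.1  0.4]
```

View pics/c9.png

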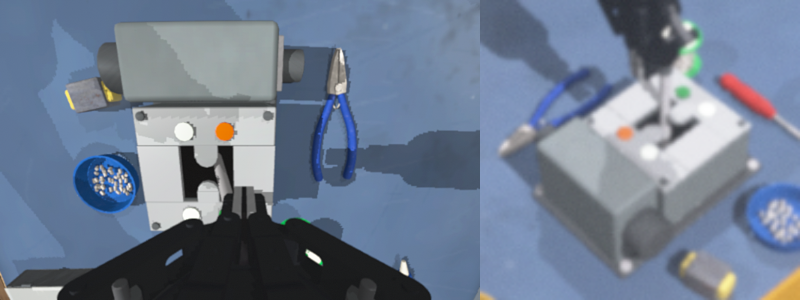

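The stick is in the right rail, moving toward green, with the knob hidden behind the fingers. I'll push the rest in small steps and watch the force.

Call:
arm_command --increments '[[[-0.002,0,0],[0,0,0],0],[[-0.004,0,0],[0,0,0],0],[[-0.006,0,0],[0,0,0],0],[[-0.006,0,0],[0,0,0],0]]'

```text
clock: 9.4
tcp_pos: [0.5242, 0.04, 0.1322]
orientation: [2.258, -2.184, 0.0]
contact_force: [2.4, -1.5, -2.1]
grip_width: -0.0002
```

Call:
arm_command --increments '[[[-0.001,0,0],[0,0,0],0],[[-0.001,0,0],[0,0,0],0]]'

```text
clock: 9.6
tcp_pos: [0.5235, 0.0402, 0.1323]
orientation: [2.258, -2.184, 0.0]
contact_force: [3.4, -1.4, -2.5]
grip_width: -0.0001
```

Call:
arm_command --increments '[[[0.03,0.001,0],[0,0,0],0],[[0.03,0.001,0.05],[0,0,0],0],[[0.03,0.001,0.1],[0,0,0],0],[[0.03,0.001,0.12],[0,0,0],0],[[-0.01,0.02,0.12],[0,0,0],0],[[-0.05,0.03,0.12],[0,0,0],0],[[-0.09,0.03,0.12],[0,0,0],0],[[-0.09,0.03,0.12],[0,0,0],0],[[-0.09,0.03,0.12],[0,0,0],0]]'

```text
clock: 10.5
tcp_pos: [0.4324, 0.0704, 0.2524]
orientation: [2.259, -2.182, 0.0]
contact_force: [1.0, 0.3, -0.0]
grip_width: -0.0001
```

Run:
```python
from h import *
m,im=wr("w10")
cv2.imwrite("pics/c10.png",cv2.resize(im[20:260,200:520],None,fx=2,fy=2))
```

```text
green [341.  137.1] 146 [-0.0408 -0.0172]
green [404.1 194.5] 754 [-0.1003 -0.0856]
green [412.1 202.6] 68 [-0.1093 -0.095 ]
orange [330.2 206.3] 651 [-0.1135 -0.0068]
white [307.9 137. ] 203 [-0.0407  0.0161]
white [411.6 202.5] 906 [-0.1092 -0.0945]
knob (np.float32(307.75), np.float32(114.75)) 47.449997 [-0.02    0.0128]
tcp 10.55 [-0.0991  0.0002] [0.43344607 0.07045485 0.2525359 ] [-0.1 -0.2 -0.3]
```

View pics/c10.png

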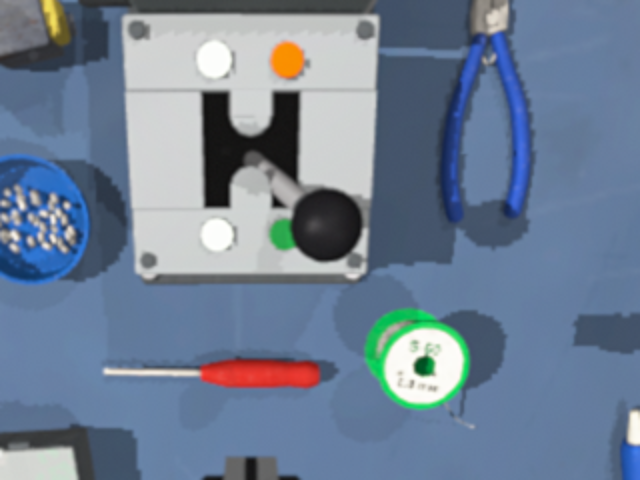

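The knob is now next to the green disc in the near-right slot, at about (363,132) in full-image pixels. The tools haven't moved. I'll measure how far home it is.

Run:
```python
from h import *
m=r.camera_model("wrist");im=cv2.imread("pics/w10.png")
k=(im.max(2)<75).astype(np.uint8);k[:90]=0;k[175:]=0;k[:,:330]=0;k[:,410:]=0
k=cv2.morphologyEx(k,cv2.MORPH_OPEN,np.ones((13,13)));cs=cv2.findContours(k,0,2)[0]
for c in cs:
    u,rd=cv2.minEnclosingCircle(c)
    for z in(.128,.130,.132): print(u,rd,z,mach(onz("wrist",u,z,m)).round(4))
# predicted knob pixel for lengthwise lean q
T=m["camera_from_world"]
for q in(-.22,-.25,-.28,-.30):
    tx,ty=np.tan(q),-np.tan(.265);n=np.array([tx,ty,1]);p=np.array([0,0,.01])+.13*n/np.linalg.norm(n)
    c,s=np.cos(Y),np.sin(Y);w=np.array([C[0]+c*p[0]-s*p[1],C[1]+s*p[0]+c*p[1],p[2]])
    print(q,p.round(4),cv2.projectPoints(w,cv2.Rodrigues(T[:3,:3])[0],T[:3,3],m["camera_matrix"],np.array(m["D"]))[0].ravel().round(1))
```

```text
(363.0, 132.0) 18.027854919433594 0.128 [-0.0325 -0.0327]
(363.0, 132.0) 18.027854919433594 0.13 [-0.0324 -0.0325]
(363.0, 132.0) 18.027854919433594 0.132 [-0.0323 -0.0322]
-0.22 [-0.0274 -0.0333  0.1326] [364.6 125.9]
-0.25 [-0.0311 -0.0331  0.1318] [364.  130.5]
-0.28 [-0.0348 -0.0328  0.1309] [363.4 135. ]
-0.3 [-0.0372 -0.0326  0.1302] [363.  137.9]
```

That reads about −0.26 to −0.27 rad, which is only just inside the limit. I'll go back and push it another 4–5 mm until the stop is felt.

Call:
arm_command --increments '[[[0.04,0,0],[0,0,0],0],[[0.08,-0.015,0],[0,0,0],0],[[0.12,-0.029,0],[0,0,0],0],[[0.12,-0.029,0],[0,0,0],0],[[0.12,-0.029,-0.05],[0,0,0],0],[[0.12,-0.029,-0.1],[0,0,0],0],[[0.12,-0.029,-0.12],[0,0,0],0],[[0.11,-0.03,-0.12],[0,0,0],0],[[0.1,-0.03,-0.12],[0,0,0],0],[[0.093,-0.03,-0.12],[0,0,0],0]]'

```text
clock: 11.55
tcp_pos: [0.5264, 0.0407, 0.1338]
orientation: [-2.257, 2.183, -0.002]
contact_force: [0.0, -0.5, 0.8]
grip_width: -0.0
```

Call:
arm_command --increments '[[[-0.002,0,0],[0,0,0],0],[[-0.004,0,0],[0,0,0],0],[[-0.006,0,0],[0,0,0],0],[[-0.006,0,0],[0,0,0],0]]'

```text
clock: 11.95
tcp_pos: [0.5213, 0.0404, 0.1331]
orientation: [-2.257, 2.183, -0.002]
contact_force: [2.3, 0.1, 0.9]
grip_width: 0.0002
```

Call:
arm_command --increments '[[[-0.001,0,0],[0,0,0],0],[[-0.002,0,0],[0,0,0],0],[[-0.002,0,0],[0,0,0],0]]'

```text
clock: 12.25
tcp_pos: [0.5184, 0.0405, 0.1323]
orientation: [2.259, -2.184, -0.0]
contact_force: [2.0, 0.1, 0.3]
grip_width: 0.0003
```

Call:
arm_command --increments '[[[-0.001,0,0],[0,0,0],0],[[-0.001,0,0],[0,0,0],0]]'

```text
clock: 12.45
tcp_pos: [0.5177, 0.0405, 0.1322]
orientation: [-2.258, 2.183, -0.0]
contact_force: [4.4, -0.3, -0.3]
grip_width: -0.0001
```

Call:
arm_command --increments '[[[-0.001,0,0],[0,0,0],0],[[-0.001,0,0],[0,0,0],0]]'

```text
clock: 12.65
tcp_pos: [0.517, 0.0405, 0.1323]
orientation: [-2.258, 2.183, -0.001]
contact_force: [4.7, -0.8, -2.0]
grip_width: 0.0002
```

Force is rising gently as it reaches the stop. I'll back off and check.

Call:
arm_command --increments '[[[0.03,0.001,0],[0,0,0],0],[[0.03,0.001,0.05],[0,0,0],0],[[0.03,0.001,0.1],[0,0,0],0],[[0.03,0.001,0.12],[0,0,0],0],[[-0.01,0.02,0.12],[0,0,0],0],[[-0.05,0.03,0.12],[0,0,0],0],[[-0.085,0.03,0.12],[0,0,0],0],[[-0.085,0.03,0.12],[0,0,0],0],[[-0.085,0.03,0.12],[0,0,0],0],[[-0.085,0.03,0.12],[0,0,0],0]]'

```text
clock: 13.65
tcp_pos: [0.4319, 0.0702, 0.2523]
orientation: [2.258, -2.184, -0.0]
contact_force: [0.2, 0.3, -0.6]
grip_width: 0.0004
```

Run:
```python
from h import *
m,im=wr("w11")
T=m["camera_from_world"]
k=(im.max(2)<75).astype(np.uint8);k[:90]=0;k[185:]=0;k[:,:330]=0;k[:,410:]=0
k=cv2.morphologyEx(k,cv2.MORPH_OPEN,np.ones((13,13)));cs=cv2.findContours(k,0,2)[0]
for c in cs: print(cv2.minEnclosingCircle(c),mach(onz("wrist",cv2.minEnclosingCircle(c)[0],.13,m)))
for q in(-.25,-.28,-.30):
    n=np.array([np.tan(q),-np.tan(.265),1]);p=np.array([0,0,.01])+.13*n/np.linalg.norm(n)
    c,s=np.cos(Y),np.sin(Y);w=np.array([C[0]+c*p[0]-s*p[1],C[1]+s*p[0]+c*p[1],p[2]])
    print(q,cv2.projectPoints(w,cv2.Rodrigues(T[:3,:3])[0],T[:3,3],m["camera_matrix"],np.array(m["D"]))[0].ravel().round(1))
cv2.imwrite("pics/c11.png",cv2.resize(im[20:260,200:520],None,fx=2,fy=2))
```

```text
green [340.7 136.4] 136 [-0.0405 -0.017 ]
green [404.  193.9] 747 [-0.1001 -0.0855]
green [412.2 202.4] 68 [-0.1095 -0.0951]
orange [330.2 206.1] 660 [-0.1136 -0.0068]
white [307.7 136.6] 206 [-0.0407  0.0161]
white [411.7 202.1] 915 [-0.1092 -0.0945]
white [271.  205.7] 66 [-0.1131  0.0569]
knob (np.float32(304.75), np.float32(117.75)) 44.15 [-0.0227  0.015 ]
knob (np.float32(364.75), np.float32(135.75)) 20.9 [-0.0367 -0.0336]
tcp 13.7 [-1.004e-01  1.000e-04] [0.43217295 0.07026251 0.25225996] [0.3 0.2 0.4]
((362.2916564941406, 137.5), 18.071773529052734) [-0.03842643 -0.03224003]
((341.0, 96.0), 8.485381126403809) [-0.00595705 -0.01404146]
-0.25 [363.9 128.5]
-0.28 [363.3 133. ]
-0.3 [362.8 136. ]
```

View pics/c11.png

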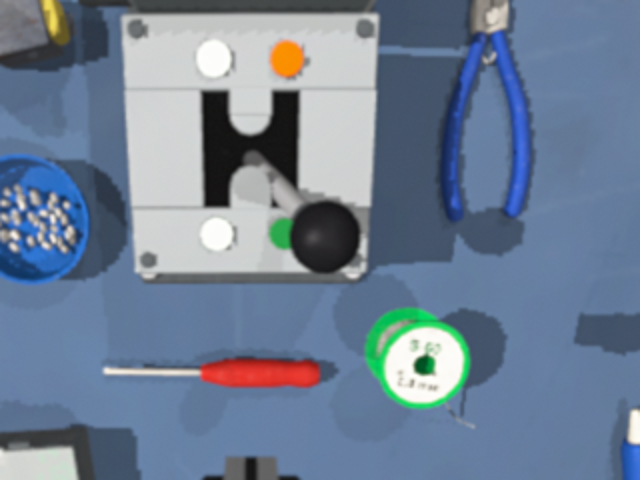

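The knob is at (362,137), which matches the predicted pixel for fully home (about −0.30). The tools are unmoved and the arm is clear, so I'll hand in.

```bash
python3 -c "
from bench import r
print(r.hand_in())"
```

```text
the job is handed in; nothing more can be done
None
```

I pushed the lever with closed fingers out of the near left slot, across the middle channel and home into the near right slot, which carries the green disc. Then I backed the arm away and handed the job in; the hand-in reports no verdict.

- **Lever position:** the last wrist picture puts the knob at about (−37 to −38, −32 to −34) mm from the gate's centre. That is a lengthwise lean of about −0.30 rad, fully home, and a crosswise lean of about +0.26 rad.
- **First check too marginal:** after the first push the lever measured only about −0.26 rad against the −0.25 limit. I went back and pushed about 6 mm further, until the force began to rise.
- **Forces:** readings after each move never passed about 5 N at the tool.
- **Surroundings:** the spool, screwdriver, pliers and dish look the same in the last two close views. The transformer is mostly out of that frame; it was last fully in view before the final pushes.
- **Arm:** it ended clear of everything, with the fingertips about 235 mm above the bench. The clock read about 13.7 s of the 45 s allowed.
- **Measurements that disagreed:** some knob positions found automatically were wrong where the fingers or the edge of the crop hid part of the ball. I set those aside and used the pictures and the finger position instead.

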